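# Find the check valve with the loose ball

### The arm

A 6-joint arm with a two-finger parallel gripper is mounted at the origin on the work surface. World frame = base frame: x ahead of the robot, y to its left, z up, the work surface at z = 0. Lengths are in m, angles in rad, forces in N, time in s.
With the tool pointing down it reaches from about 0.35 to 0.975 m from the base axis. Payload 4.9 kg.
Tool frame: the origin (TCP) lies at the very end of the fingers, on their centre line; the grasp point (between the pads) lies 19 mm behind it (ctrl.grip_point_offset is the distance from the TCP to the grasp point, in m); z points along the fingers, y is the line along which they close (so a half turn about z gives the same grasp; the last joint's range is limited). The gripper opens to 85 mm and grips with 20 to 120 N. Pads are 22 mm wide; open, the fingers measure 114 mm over their backs; the gripper's body (76 mm by 85 mm) begins 54 mm behind the grasp point. The pads swing forward as they close: fully open they stand 13 mm farther back than shut.
Start: joints at [-1.235, 0.053, 1.613, -0, 1.476, -0.119], TCP at [0.275, -0.561, 0.231] pointing down, gripper open.
Joint ranges: [-3.01, 3.01], [-1.01, 2.22], [0.06, 2.58], [-1.02, 4.17], [0.09, 2.62], [-3.14, 3.14]. Speed limits (rad/s): [2.57, 2.57, 3.14, 3.14, 3.14, 3.14].

### API

Orientations are given as a rotation vector (axis times angle).
In Python, from station import ctrl gives the robot as it stands.
- The arm moves only by the tool send_rows, never from a script. Its argument "rows" is a list of rows, each a list of 3 entries, a list of its own where there are three numbers: the finger opening in cm, from 0 to 8.54, then the shift along the tool's x, y, z in cm, then the turn about the tool's z in degrees. A call has 1 to 10 rows; each row shifts and turns the commanded pose from where the row before left it, along the tool's axes as they then stand; what a row does not reach is not made up. A row lasts 1/8 s, in which the tool goes at most 62.5 mm and 10.7 degrees, less where a joint would pass 70% of its speed; a pose out of reach is approached as far as the arm can. A call with a gripper value outside its range is refused whole. The fingers move at their own pace and stop on an object; "newtons" is the grip in N (left out, the last holds). Time passes only in rows, so rows that do not move let the fingers close. It gives the time, the measured TCP pose, the force, the opening and the grip force at its end, in the units of the state.
- ctrl.get_obs(): the state, without advancing time (a new reading comes with each control period).
- ctrl.get_image(name): name is "scene" or "top" or "wrist"; returns a dict with "frame" (384x512x3 uint8, red, green, blue), "range_z" (384x512 float32, m along the optical axis (not along the pixel's ray), 0 where there is no reading), "fx", "fy", "cx", "cy" (pixels), "cam_to_world" (4x4, takes a point from camera to world coordinates). Camera axes: x right, y down, z forward; pixel columns grow to the right and rows downward; lengths in m; the calibration is good to about 2 mm. A picture is of the moment at which its call begins.
- ctrl.finish_job(): hands the job in; it is judged then, once.
The state is a dict: "t": time; "q": joint angles; "dq": joint speeds; "effort": joint torques, N m; "tool_pos": TCP position; "tool_rot": TCP orientation; "contact_force": force on the tool from outside, world axes, zero at the start; "wrist_torque": the same for the moment, N m; "opening": finger opening in m; "grip_force": force on a finger pad.
Only numpy, scipy, OpenCV 4.12 (cv2) and the standard library are available. Lean on these libraries where they do the work, as an engineer would, in place of code of your own. Each camera call takes 0.05 s, during which the arm holds its last target. There are 200 camera calls.

### The job

One of the three sealed check-valve housings in the open cradles has a loose ball inside. Lift them one at a time and gently tip or shake each lengthwise, never swinging it hard, until you feel which one has the ball running to its end; then set that one fully home in the close-fitting return holder without forcing it. The sound ones must lie in cradles at the end, and everything else on the bench is left alone.

Things in the scene. Friction and masses are not known exactly. Their poses are not given: they have to be found in the camera images.
- housing_a: sealed check-valve housing, one of three alike: plain aluminium rectangular bar with steel end caps, 110 long (its x) x 36 wide (y) x 36 high (z), about 0.18 to 0.55 kg. Origin: centre of its underside. Starts lying level in cradle_a. Any one of the three is the faulty one: it cannot be seen, and weight does not tell reliably. Inside each: a straight channel along x, 96 long, 28 square.
- housing_b: sealed housing just like housing_a, starts in cradle_b. In the faulty one a loose 100 g ball, 24 dia, starts at mid-channel; it rolls along x once an end is tipped down more than about 10 degrees (in a second or so at 20), up to 36 mm either way of the middle, and stays at that end when level again: the balance differs by about 0.07 N m between the two ends.
- housing_c: sealed housing just like housing_a, starts in cradle_c. In the two sound housings nothing moves. A light grip of 30 to 60 N holds any of them well; harder squeezing blurs the feel.
- cradle_a: open white plastic cradle fixed to the bench. Origin: centre of its underside, on the bench; x along the housing. Base 120 (x) x 66 (y) x 8 high; two saddles, each 12 long, at x = -38 and +38, seat 24 above the bench (a housing's underside lies there), side ears 10 higher and 42 apart (3 play each side). Ends open; 64 free between the saddles for the fingers.
- cradle_b: open cradle just like cradle_a
- cradle_c: open cradle just like cradle_a
- holder: grey plastic return holder fixed to the bench, base 142 (x) x 66 (y) x 8. Origin: centre of its underside, on the bench. A rigid walled cup at each end; together a pocket 114 long (x) x 38.4 wide (y) for one housing along x, either way round. Cup floor 24 above the bench (underside when home), walls to 40, no lead-in. Middle 60 open at both sides for the fingers.
- beaker: bystander, loose, to be left alone: empty glass beaker, 84 dia x 85 high mm; origin at its underside
- solvent: bystander, loose, to be left alone: glass solvent bottle with blue cap, 84 dia x 160 high mm; origin at its underside
- amber_jar: bystander, loose, to be left alone: small amber jar, 44 dia x 55 high mm; origin at its underside
- spanner: bystander, loose, to be left alone: steel spanner lying flat, 150 long mm; origin at its underside
- syringe: bystander, loose, to be left alone: white plastic syringe lying flat, about 150 long, 20 high mm; origin at its underside
- tip_box: bystander, loose, to be left alone: black plastic box with clear lid, 92 x 62 x 42 high mm; origin at its underside

How it is judged:
On the way:
1. the faulty housing is held with its underside over 50 mm above the bench while its ball lies over 24 mm from mid-channel (((distance between loose_ball_c0 and housing_a below 0.06 m and height (world z) of housing_a above 0.05 m and (x of loose_ball_c0 in the frame of housing_a above 0.024 m or x of loose_ball_c0 in the frame of housing_a below -0.024 m)) or (distance between loose_ball_c0 and housing_b below 0.06 m and height (world z) of housing_b above 0.05 m and (x of loose_ball_c0 in the frame of housing_b above 0.024 m or x of loose_ball_c0 in the frame of housing_b below -0.024 m)) or (distance between loose_ball_c0 and housing_c below 0.06 m and height (world z) of housing_c above 0.05 m and (x of loose_ball_c0 in the frame of housing_c above 0.024 m or x of loose_ball_c0 in the frame of housing_c below -0.024 m)))), for 0.1 s.
At the end, for the whole second after the job is handed in: The ball's housing rests level and fully home in the holder (underside 20 to 26.5 mm above the bench, within 3 mm of the holder's centre each way and 0.05 rad of its axis); the two sound ones rest level on cradle seats, within 20 mm along and 8 mm across of a cradle's centre (((distance between loose_ball_c0 and housing_a below 0.06 m and x of housing_a in the frame of holder between -0.003 and 0.003 m and y of housing_a in the frame of holder between -0.003 and 0.003 m and z of housing_a in the frame of holder between 0.02 and 0.0265 m and angle between the x axis of housing_a and the x axis of holder, either way round below 0.05 rad and linear speed of housing_a below 0.02 m/s and angle between housing_a's own z axis and vertical below 0.06 rad and (linear speed of housing_b below 0.02 m/s and angle between housing_b's own z axis and vertical below 0.06 rad and ((x of housing_b in the frame of cradle_a between -0.02 and 0.02 m and y of housing_b in the frame of cradle_a between -0.008 and 0.008 m and z of housing_b in the frame of cradle_a between 0.02 and 0.0275 m) or (x of housing_b in the frame of cradle_b between -0.02 and 0.02 m and y of housing_b in the frame of cradle_b between -0.008 and 0.008 m and z of housing_b in the frame of cradle_b between 0.02 and 0.0275 m) or (x of housing_b in the frame of cradle_c between -0.02 and 0.02 m and y of housing_b in the frame of cradle_c between -0.008 and 0.008 m and z of housing_b in the frame of cradle_c between 0.02 and 0.0275 m))) and (linear speed of housing_c below 0.02 m/s and angle between housing_c's own z axis and vertical below 0.06 rad and ((x of housing_c in the frame of cradle_a between -0.02 and 0.02 m and y of housing_c in the frame of cradle_a between -0.008 and 0.008 m and z of housing_c in the frame of cradle_a between 0.02 and 0.0275 m) or (x of housing_c in the frame of cradle_b between -0.02 and 0.02 m and y of housing_c in the frame of cradle_b between -0.008 and 0.008 m and z of housing_c in the frame of cradle_b between 0.02 and 0.0275 m) or (x of housing_c in the frame of cradle_c between -0.02 and 0.02 m and y of housing_c in the frame of cradle_c between -0.008 and 0.008 m and z of housing_c in the frame of cradle_c between 0.02 and 0.0275 m)))) or (distance between loose_ball_c0 and housing_b below 0.06 m and x of housing_b in the frame of holder between -0.003 and 0.003 m and y of housing_b in the frame of holder between -0.003 and 0.003 m and z of housing_b in the frame of holder between 0.02 and 0.0265 m and angle between the x axis of housing_b and the x axis of holder, either way round below 0.05 rad and linear speed of housing_b below 0.02 m/s and angle between housing_b's own z axis and vertical below 0.06 rad and (linear speed of housing_a below 0.02 m/s and angle between housing_a's own z axis and vertical below 0.06 rad and ((x of housing_a in the frame of cradle_a between -0.02 and 0.02 m and y of housing_a in the frame of cradle_a between -0.008 and 0.008 m and z of housing_a in the frame of cradle_a between 0.02 and 0.0275 m) or (x of housing_a in the frame of cradle_b between -0.02 and 0.02 m and y of housing_a in the frame of cradle_b between -0.008 and 0.008 m and z of housing_a in the frame of cradle_b between 0.02 and 0.0275 m) or (x of housing_a in the frame of cradle_c between -0.02 and 0.02 m and y of housing_a in the frame of cradle_c between -0.008 and 0.008 m and z of housing_a in the frame of cradle_c between 0.02 and 0.0275 m))) and (linear speed of housing_c below 0.02 m/s and angle between housing_c's own z axis and vertical below 0.06 rad and ((x of housing_c in the frame of cradle_a between -0.02 and 0.02 m and y of housing_c in the frame of cradle_a between -0.008 and 0.008 m and z of housing_c in the frame of cradle_a between 0.02 and 0.0275 m) or (x of housing_c in the frame of cradle_b between -0.02 and 0.02 m and y of housing_c in the frame of cradle_b between -0.008 and 0.008 m and z of housing_c in the frame of cradle_b between 0.02 and 0.0275 m) or (x of housing_c in the frame of cradle_c between -0.02 and 0.02 m and y of housing_c in the frame of cradle_c between -0.008 and 0.008 m and z of housing_c in the frame of cradle_c between 0.02 and 0.0275 m)))) or (distance between loose_ball_c0 and housing_c below 0.06 m and x of housing_c in the frame of holder between -0.003 and 0.003 m and y of housing_c in the frame of holder between -0.003 and 0.003 m and z of housing_c in the frame of holder between 0.02 and 0.0265 m and angle between the x axis of housing_c and the x axis of holder, either way round below 0.05 rad and linear speed of housing_c below 0.02 m/s and angle between housing_c's own z axis and vertical below 0.06 rad and (linear speed of housing_a below 0.02 m/s and angle between housing_a's own z axis and vertical below 0.06 rad and ((x of housing_a in the frame of cradle_a between -0.02 and 0.02 m and y of housing_a in the frame of cradle_a between -0.008 and 0.008 m and z of housing_a in the frame of cradle_a between 0.02 and 0.0275 m) or (x of housing_a in the frame of cradle_b between -0.02 and 0.02 m and y of housing_a in the frame of cradle_b between -0.008 and 0.008 m and z of housing_a in the frame of cradle_b between 0.02 and 0.0275 m) or (x of housing_a in the frame of cradle_c between -0.02 and 0.02 m and y of housing_a in the frame of cradle_c between -0.008 and 0.008 m and z of housing_a in the frame of cradle_c between 0.02 and 0.0275 m))) and (linear speed of housing_b below 0.02 m/s and angle between housing_b's own z axis and vertical below 0.06 rad and ((x of housing_b in the frame of cradle_a between -0.02 and 0.02 m and y of housing_b in the frame of cradle_a between -0.008 and 0.008 m and z of housing_b in the frame of cradle_a between 0.02 and 0.0275 m) or (x of housing_b in the frame of cradle_b between -0.02 and 0.02 m and y of housing_b in the frame of cradle_b between -0.008 and 0.008 m and z of housing_b in the frame of cradle_b between 0.02 and 0.0275 m) or (x of housing_b in the frame of cradle_c between -0.02 and 0.02 m and y of housing_b in the frame of cradle_c between -0.008 and 0.008 m and z of housing_b in the frame of cradle_c between 0.02 and 0.0275 m)))))); the robot touches nothing.
It fails at once if a housing is swung, thrown or dropped faster than 0.8 m/s (linear speed of any of housing_a, housing_b, housing_c above 0.8 m/s).
It fails at once if a housing is forced against the return holder with more than 40 N (contact force between any of housing_a, housing_b, housing_c and holder above 40 N).
It fails at once if a sound housing is put into the return holder ((horizontal distance between housing_a and holder below 0.02 m and height (world z) of housing_a below 0.03 m and not (distance between loose_ball_c0 and housing_a below 0.06 m)) or (horizontal distance between housing_b and holder below 0.02 m and height (world z) of housing_b below 0.03 m and not (distance between loose_ball_c0 and housing_b below 0.06 m)) or (horizontal distance between housing_c and holder below 0.02 m and height (world z) of housing_c below 0.03 m and not (distance between loose_ball_c0 and housing_c below 0.06 m))).
It fails at once if a bystander on the bench is shifted by more than 30 mm (distance of any of beaker, solvent, amber_jar, spanner, syringe, tip_box from where it was at the start of the episode above 0.03 m).
It also fails if it takes over 72 s, if anything falls off the work surface, if the arm or the gripper's body presses on something with over 40 N, if the wrist force passes 120 N, or if a joint passes its speed limit or range.

## Working session

There is one attempt and no reset: what is moved stays moved. The work goes in short steps, Python scripts to look and compute and a tool call to move; the robot and the scene stay as the last step left them, time stands still between calls to the robot, and variables do not carry over. Pictures are saved under pics/ and viewed, at most 10 in all, crops included, and the job is handed in when it is done.

Besides the shell and the picture viewer there is one more tool, called as name([rows], argument=value, ...), one row to a line, values as JSON. send_rows: Moves the arm, as the interface text tells. Its arguments: {"type":"object","properties":{"rows":{"type":"array","items":{"type":"array"}},"newtons":{"type":"number"}},"required":["rows"]}

```bash
mkdir -p pics
cat > h.py <<'E'
import numpy as np, cv2
from station import ctrl
def grab(n,tag):
    im=ctrl.get_image(n); cv2.imwrite(f'pics/{tag}.png',im['frame'][:,:,::-1]); 
    np.savez(f'pics/{tag}.npz',**im); return im
def cloud(im):
    z=im['range_z']; v,u=np.mgrid[:z.shape[0],:z.shape[1]]
    p=np.stack([(u-im['cx'])/im['fx']*z,(v-im['cy'])/im['fy']*z,z,np.ones_like(z)],-1)
    w=p@np.array(im['cam_to_world']).T
    w=w[...,:3]; w[z<=0]=np.nan; return w
E
python3 - <<'E'
from h import *
a=grab('top','top0');b=grab('scene','scene0')
print(ctrl.get_obs()); print(a['cam_to_world'],b['cam_to_world'],a['fx'])
cv2.imwrite('pics/both.png',cv2.resize(np.vstack([a['frame'],b['frame']])[:,:,::-1],(400,600)))
E
```

```text
{'t': 0.1, 'q': array([-1.23501213e+00,  5.33267436e-02,  1.61414780e+00,  7.73271377e-06,
        1.47602264e+00, -1.18960535e-01]), 'dq': array([ 0.00053049, -0.00023102, -0.0038982 , -0.00075348,  0.001027  ,
        0.00040224]), 'effort': array([-2.69697175e-04, -3.94908035e+01, -3.71361887e+01, -2.25852345e-04,
        3.90049769e-03, -8.69150767e-06]), 'tool_pos': array([ 0.27435731, -0.56093318,  0.23016902]), 'tool_rot': array([-3.05888939e+00, -7.07744357e-01,  3.11485927e-04]), 'contact_force': array([-0.56348266,  0.96902276, -0.78124369]), 'wrist_torque': array([ 0.0139415 , -0.00566663, -0.02421481]), 'grip_force': 0.0, 'opening': 0.08529234557828248}
[[ 2.01480727e-03 -9.80241816e-01  1.97792626e-01  3.20189991e-01]
 [-9.99896389e-01  8.44372255e-04  1.43700377e-02 -5.63271356e-02]
 [-1.42531225e-02 -1.97801086e-01 -9.80138551e-01  1.23536880e+00]
 [ 0.00000000e+00  0.00000000e+00  0.00000000e+00  1.00000000e+00]] [[-0.84986816  0.41867882 -0.32005026  0.9269042 ]
 [ 0.52684087  0.6896961  -0.4967474   0.55502661]
 [ 0.0127598  -0.59078535 -0.80672787  1.01946006]
 [ 0.          0.          0.          1.        ]] 453.09823668754376
```

View pics/top0.png

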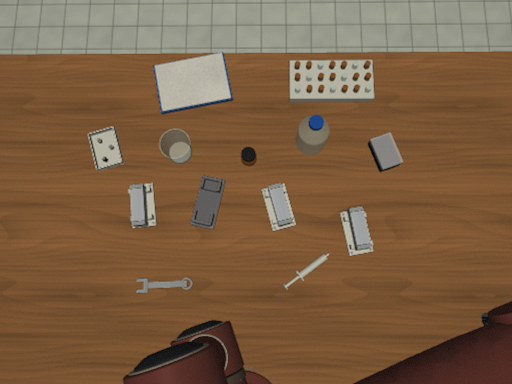

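View pics/scene0.png

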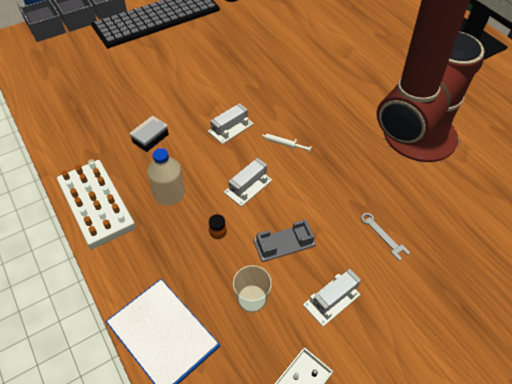

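Top view: three housings in white cradles at about (142,205), (279,206) and (357,230), and the empty grey holder at (208,202). The beaker is at (176,146), the jar at (249,156), the syringe at (307,270) and the spanner at (164,285). The scene view agrees.

Run:
```python
from h import *
for tag,boxes in (('top0',dict(h1=(120,180,162,232),hold=(186,172,230,232),h2=(258,180,300,232),h3=(336,202,378,258))),('scene0',dict(h1=(296,262,368,326),hold=(248,212,322,264),h2=(220,150,278,206),h3=(202,98,258,144)))):
    im=np.load(f'pics/{tag}.npz'); w=cloud(im)
    for n,(a,b,c,d) in boxes.items():
        p=w[b:d,a:c].reshape(-1,3); p=p[np.isfinite(p[:,2])]
        lo,hi=(0.034,0.05) if n=='hold' else (0.052,0.075)
        q=p[(p[:,2]>lo)&(p[:,2]<hi)]
        zt=np.median(q[:,2]); q=q[abs(q[:,2]-zt)<0.006]
        (cx,cy),(sw,sh),ang=cv2.minAreaRect((q[:,:2]*1000).astype(np.float32))
        if sw<sh: ang+=90
        b_=p[(p[:,2]>0.003)&(p[:,2]<0.015)]
        r=cv2.minAreaRect((b_[:,:2]*1000).astype(np.float32))
        print(tag,n,len(q),'c',round(cx,1),round(cy,1),'size',round(max(sw,sh)),round(min(sw,sh)),'yaw',round(ang,1),'z',round(zt*1000,1),'| base',np.round(r[0],1),np.round(r[1]),round(r[2],1),len(b_), np.round(np.median(b_[:,2])*1000,1))
```

```text
top0 h1 573 c 529.5 275.8 size 111 37 yaw 5.8 z 59.5 | base [536.9 282.2] [148. 113.] 3.7 383 6.6
top0 hold 246 c 546.2 94.8 size 131 55 yaw 167.6 z 39.1 | base [549.  97.] [167. 121.] 0.7 789 7.1
top0 h2 561 c 531.8 -101.6 size 111 36 yaw 15.6 z 60.0 | base [ 537.4 -100.5] [143. 114.] 0.1 493 6.9
top0 h3 585 c 468.2 -309.5 size 111 37 yaw 9.3 z 60.2 | base [ 472.6 -312.2] [112. 151.] 87.9 510 6.7
scene0 h1 791 c 532.8 279.5 size 112 37 yaw 6.6 z 60.2 | base [526.2 266.6] [157. 173.] 57.8 790 7.0
scene0 hold 315 c 547.8 98.3 size 131 58 yaw 167.1 z 39.5 | base [534.5  88.1] [148. 188.] 58.8 986 7.7
scene0 h2 506 c 534.2 -97.6 size 112 38 yaw 15.7 z 59.5 | base [ 515.1 -120.3] [186. 160.] 59.4 508 7.0
scene0 h3 391 c 471.8 -306.1 size 113 41 yaw 9.8 z 59.5 | base [ 452.1 -334.6] [189. 166.] 59.1 400 6.9
```

```bash
cat >> h.py <<'E'
from scipy.spatial.transform import Rotation as R
def st():
    o=ctrl.get_obs(); M=R.from_rotvec(o['tool_rot']).as_matrix()
    return o,np.array(o['tool_pos']),M,np.degrees(np.arctan2(M[1,0],M[0,0]))
def plan(x,y,z,yaw):
    "turn (deg, about tool z) first, then shift (cm) in the turned axes"
    o,p,M,y0=st(); t=(y0-yaw+90)%180-90
    M2=M@R.from_euler('z',t,degrees=True).as_matrix()
    d=M2.T@(np.array([x,y,z])-p)*100
    print('t',round(o['t'],2),'pos',np.round(p*1000,1),'yaw',round(y0,2),'| turn',round(t,2),'shift',np.round(d,2),'tilt',np.round(M[2],4))
E
python3 -c "
from h import *
plan(.470,-.308,.17,9.5)"
```

```text
t 0.1 pos [ 274.4 -560.9  230.2] yaw 26.05 | turn 16.55 shift [ 23.47 -21.71   6.05] tilt [ 2.0e-04 -1.9e-03 -1.0e+00]
```

send_rows([
  [8.5,[0,0,0],8.3],
  [8.5,[0,0,0],8.3],
  [8.5,[3.9,-3.6,1.0],0],
  [8.5,[3.9,-3.6,1.0],0],
  [8.5,[3.9,-3.6,1.0],0],
  [8.5,[3.9,-3.6,1.0],0],
  [8.5,[3.9,-3.6,1.0],0],
  [8.5,[3.9,-3.7,1.0],0],
  [8.5,[0,0,0],0],
  [8.5,[0,0,0],0],
], newtons=50)

```text
t: 1.35
tool_pos: [0.4694, -0.3091, 0.1711]
tool_rot: [3.131, 0.26, -0.001]
contact_force: [0.2, -0.3, -0.1]
opening: 0.0849
grip_force: 0.0
```

Run:
```python
from h import *
plan(.470,-.308,.17,9.5)
im=grab('wrist','w3'); w=cloud(im)
print(im['cam_to_world'].round(3))
p=w.reshape(-1,3); p=p[np.isfinite(p[:,2])]
q=p[(abs(p[:,2]-.06)<.006)&(np.hypot(p[:,0]-.47,p[:,1]+.308)<.09)]
print(len(q),np.median(q[:,2]),cv2.minAreaRect((q[:,:2]*1000).astype(np.float32)))
```

```text
t 1.35 pos [ 469.4 -309.1  171.1] yaw 9.48 | turn -0.02 shift [ 0.07 -0.1   0.11] tilt [-7.e-04  1.e-04 -1.e+00]
[[ 0.165 -0.952 -0.257  0.535]
 [-0.986 -0.159 -0.044 -0.299]
 [ 0.001  0.261 -0.965  0.313]
 [ 0.     0.     0.     1.   ]]
4658 0.0593219266202451 ((470.5129089355469, -307.5474548339844), (110.37399291992188, 36.038238525390625), 9.522895812988281)
```

View pics/w3.png

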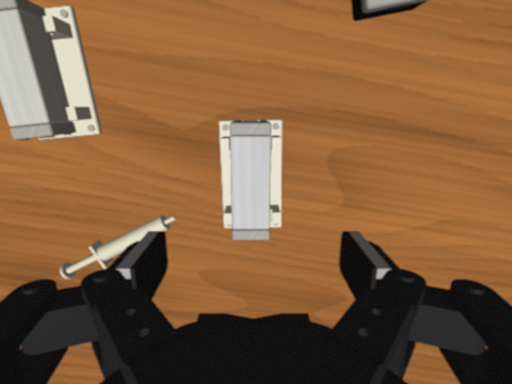

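Wrist view: the housing is at (250,180), measuring 110 × 36 with its top at 59 mm, which agrees with the other views. The syringe tip, about (172,218), clears the fingers.

send_rows([
  [8.5,[0.13,-0.14,3.5],0],
  [8.5,[0,0,4.0],0],
  [8.5,[0,0,4.0],0],
  [8.5,[0,0,2.5],0],
  [8.5,[0,0,0.5],0],
  [3.0,[0,0,0],0],
  [3.0,[0,0,0],0],
  [3.0,[0,0,0],0],
  [3.0,[0,0,0],0],
], newtons=50)

```text
t: 2.52
tool_pos: [0.4717, -0.3081, 0.0281]
tool_rot: [3.129, 0.259, 0.003]
contact_force: [-0.9, 1.3, 5.6]
opening: 0.0355
grip_force: 51.7
```

```bash
python3 -c "
from h import *
plan(.4705,-.3075,.026,9.5);print(ctrl.get_obs())"
```

```text
t 2.52 pos [ 471.7 -308.1   28.1] yaw 9.46 | turn -0.04 shift [-0.11 -0.08  0.21] tilt [ 0.0017  0.0019 -1.    ]
{'t': 2.525, 'q': array([-7.10633088e-01,  1.21685108e-01,  1.90343559e+00,  7.66677134e-05,
        1.11390028e+00,  6.95002980e-01]), 'dq': array([ 0.00105572,  0.00232444, -0.00088847, -0.00169827,  0.00262611,
       -0.0001035 ]), 'effort': array([ -0.12771905, -33.57494473, -29.07782257,  -0.09932764,
        -0.42908591,  -0.05360052]), 'tool_pos': array([ 0.4717358 , -0.30806888,  0.02809807]), 'tool_rot': array([3.12911153e+00, 2.58938291e-01, 2.90941334e-03]), 'contact_force': array([-0.89884614,  1.27444755,  5.63535478]), 'wrist_torque': array([ 0.24873015,  0.14949176, -0.05834808]), 'grip_force': 51.73376262187958, 'opening': 0.03550892092973445}
```

send_rows([
  [3.0,[0,0,-1.0],0],
  [3.0,[0,0,-2.5],0],
  [3.0,[0,0,-3.0],0],
  [3.0,[0,0,-2.5],0],
  [3.0,[0,0,-1.0],0],
  [3.0,[0,0,0],0],
  [3.0,[0,0,0],0],
])

```text
t: 3.4
tool_pos: [0.4699, -0.3067, 0.1246]
tool_rot: [-3.129, -0.259, 0.003]
contact_force: [-0.2, -0.6, -3.4]
opening: 0.0353
grip_force: 50.8
```

```bash
cat >> h.py <<'E'
def feel(n=6):
    T=[];F=[]
    for i in range(n):
        if i: ctrl.get_image('wrist')
        o,p,M,yw=st(); T.append(M.T@o['wrist_torque']);F.append(M.T@o['contact_force'])
    T=np.array(T);F=np.array(F)
    print('t',round(o['t'],2),'pos',np.round(p*1000,1),'yaw',round(yw,2),'tilt mrad',np.round(M[2]*1000,1),'grip',round(o['grip_force'],1),round(o['opening']*1000,1))
    print('T tool',T.mean(0).round(4),'sd',T.std(0).round(4),'F',F.mean(0).round(2),'sd',F.std(0).round(2))
E
python3 -c "
from h import *
feel()"
```

```text
t 3.65 pos [ 470.4 -307.   125.4] yaw 9.46 tilt mrad [   -1.     -1.2 -1000. ] grip 50.8 35.3
T tool [-0.0114  0.007  -0.0014] sd [0.025  0.0162 0.0371] F [-0.32  0.12  3.  ] sd [0.69 0.52 0.67]
```

send_rows([
  [3.0,[-4.2,0,0],0],
  [3.0,[-4.2,0,0],0],
  [3.0,[-3.2,0,0],0],
  [3.0,[-2.2,0,0],0],
  [3.0,[-1.2,0,0],0],
  [3.0,[-0.5,0,0],0],
  [3.0,[0,0,0],0],
  [3.0,[0,0,0],0],
])

```text
t: 4.65
tool_pos: [0.3184, -0.3328, 0.1264]
tool_rot: [-3.131, -0.26, -0.0]
contact_force: [-1.4, 0.3, -2.7]
opening: 0.035
grip_force: 50.7
```

```bash
python3 -c "
from h import *
feel()"
```

```text
t 4.9 pos [ 318.1 -332.7  126.3] yaw 9.49 tilt mrad [ 0.e+00 -1.e-01 -1.e+03] grip 50.7 35.3
T tool [0.0002 0.0182 0.0057] sd [0.0232 0.0284 0.0139] F [-0.01  0.02  2.53] sd [0.8  0.44 0.35]
```

send_rows([
  [3.0,[4.2,0,0],0],
  [3.0,[4.2,0,0],0],
  [3.0,[3.2,0,0],0],
  [3.0,[2.2,0,0],0],
  [3.0,[1.2,0,0],0],
  [3.0,[0.5,0,0],0],
  [3.0,[0,0,0],0],
  [3.0,[0,0,0],0],
])

```text
t: 5.9
tool_pos: [0.4701, -0.3075, 0.1262]
tool_rot: [-3.131, -0.258, 0.001]
contact_force: [-0.4, -0.1, -2.3]
opening: 0.0354
grip_force: 50.7
```

```bash
python3 -c "
from h import *
feel()"
```

```text
t 6.15 pos [ 470.5 -307.5  126.4] yaw 9.43 tilt mrad [   -0.     0. -1000.] grip 50.7 35.0
T tool [-0.0074 -0.0006 -0.0172] sd [0.0266 0.0382 0.0151] F [-0.03 -0.23  2.37] sd [0.2  0.5  0.33]
```

send_rows([
  [3.0,[-5.8,0,0],0],
  [3.0,[-4.5,0,0],0],
  [3.0,[-3.2,0,0],0],
  [3.0,[-1.8,0,0],0],
  [3.0,[-0.7,0,0],0],
  [3.0,[0,0,0],0],
  [3.0,[0,0,0],0],
])

```text
t: 7.02
tool_pos: [0.3136, -0.3336, 0.1264]
tool_rot: [-3.131, -0.26, -0.001]
contact_force: [0.6, -1.0, -2.2]
opening: 0.0353
grip_force: 50.7
```

```bash
python3 -c "
from h import *
feel(14)"
```

```text
t 7.67 pos [ 312.9 -333.7  126.3] yaw 9.45 tilt mrad [    0.     0. -1000.] grip 50.7 35.3
T tool [0.0016 0.0064 0.0073] sd [0.0231 0.0322 0.0315] F [-0.27  0.17  3.05] sd [0.51 0.63 0.51]
```

send_rows([
  [3.0,[5.8,0,0],0],
  [3.0,[4.5,0,0],0],
  [3.0,[3.2,0,0],0],
  [3.0,[1.8,0,0],0],
  [3.0,[0.7,0,0],0],
  [3.0,[0,0,0],0],
  [3.0,[0,0,0],0],
])

```text
t: 8.55
tool_pos: [0.4699, -0.3076, 0.1262]
tool_rot: [-3.131, -0.258, 0.001]
contact_force: [-0.9, 0.6, -3.3]
opening: 0.0354
grip_force: 50.7
```

```bash
python3 -c "
from h import *
feel(14); plan(.4705,-.3075,.0275,9.5)"
```

```text
t 9.2 pos [ 470.8 -307.4  126.3] yaw 9.46 tilt mrad [    0.     0. -1000.] grip 50.7 35.3
T tool [-0.0113  0.0109 -0.0057] sd [0.0285 0.0229 0.0223] F [ 0.01 -0.3   3.07] sd [0.42 0.41 0.45]
t 9.2 pos [ 470.8 -307.4  126.3] yaw 9.46 | turn -0.04 shift [-0.03  0.01  9.88] tilt [ 0.  0. -1.]
```

No change in balance, so this one is sound. Set it back.

send_rows([
  [3.0,[0,0,2.0],0],
  [3.0,[0,0,3.0],0],
  [3.0,[0,0,2.6],0],
  [3.0,[0,0,1.4],0],
  [3.0,[0,0,0.5],0],
  [3.0,[0,0,0.3],0],
  [3.0,[0,0,0],0],
  [8.5,[0,0,0],0],
  [8.5,[0,0,0],0],
  [8.5,[0,0,0],0],
])

```text
t: 10.45
tool_pos: [0.4712, -0.3077, 0.0291]
tool_rot: [3.13, 0.259, 0.001]
contact_force: [-0.1, 0.1, 0.4]
opening: 0.0846
grip_force: 0.0
```

send_rows([
  [8.5,[0,0,-3.5],0],
  [8.5,[0,0,-5.5],0],
  [8.5,[0,0,-5.0],-6.1],
  [8.5,[0,0,0],0],
])

```text
t: 10.95
tool_pos: [0.4735, -0.3096, 0.1748]
tool_rot: [3.104, 0.424, 0.012]
contact_force: [0.7, -0.1, -0.1]
opening: 0.085
grip_force: 0.0
```

```bash
python3 -c "
from h import *
plan(.533,-.0995,.17,15.6)"
```

```text
t 10.95 pos [ 473.5 -309.6  174.8] yaw 15.57 | turn -0.03 shift [ 11.38 -18.64   0.38] tilt [ 0.0063  0.0095 -0.9999]
```

send_rows([
  [8.5,[2.8,-4.65,0],0],
  [8.5,[2.8,-4.65,0],0],
  [8.5,[2.8,-4.65,0],0],
  [8.5,[2.9,-4.65,0],0],
  [8.5,[0,0,0],0],
  [8.5,[0,0,0],0],
])

```text
t: 11.7
tool_pos: [0.5293, -0.098, 0.1675]
tool_rot: [-3.113, -0.426, 0.002]
contact_force: [-0.7, -0.4, 0.6]
opening: 0.0849
grip_force: 0.0
```

```bash
cat >> h.py <<'E'
def rect(tag,x,y,z=.06,r=.09,cam='wrist'):
    w=cloud(grab(cam,tag)); p=w.reshape(-1,3); p=p[np.isfinite(p[:,2])]
    q=p[(abs(p[:,2]-z)<.006)&(np.hypot(p[:,0]-x,p[:,1]-y)<r)]
    (cx,cy),(a,b),g=cv2.minAreaRect((q[:,:2]*1000).astype(np.float32))
    print(tag,len(q),'z',np.median(q[:,2]),'c',cx,cy,'size',a,b,'ang',g); return q
E
python3 -c "
from h import *
plan(.533,-.0995,.0275,15.6);rect('w2',.533,-.0995);rect('w3b',.47,-.308)"
```

```text
t 11.7 pos [529.3 -98.  167.5] yaw 15.57 | turn -0.03 shift [ 0.34  0.25 14.  ] tilt [-1.3e-03 -2.0e-04 -1.0e+00]
w2 4829 z 0.05934440243232997 c 533.6823120117188 -99.55024719238281 size 110.17387390136719 36.15587615966797 ang 15.644027709960938
w3b 1639 z 0.05937816464634327 c 501.9201965332031 -303.7460021972656 size 47.54592514038086 37.39558029174805 ang 9.835745811462402
```

send_rows([
  [8.5,[0.41,0.27,3.0],0],
  [8.5,[0,0,4.0],0],
  [8.5,[0,0,4.0],0],
  [8.5,[0,0,2.4],0],
  [8.5,[0,0,0.5],0],
  [3.0,[0,0,0],0],
  [3.0,[0,0,0],0],
  [3.0,[0,0,0],0],
  [3.0,[0,0,0],0],
])

```text
t: 12.92
tool_pos: [0.5355, -0.0992, 0.0311]
tool_rot: [3.113, 0.425, 0.004]
contact_force: [-2.0, 1.8, 7.4]
opening: 0.0349
grip_force: 51.9
```

send_rows([
  [3.0,[0,0,-1.0],0],
  [3.0,[0,0,-2.5],0],
  [3.0,[0,0,-3.0],0],
  [3.0,[0,0,-2.5],0],
  [3.0,[0,0,-1.0],0],
  [3.0,[0,0,0],0],
  [3.0,[0,0,0],0],
])

```text
t: 13.8
tool_pos: [0.5335, -0.0991, 0.1278]
tool_rot: [-3.112, -0.425, 0.004]
contact_force: [-0.8, 0.1, -2.0]
opening: 0.0354
grip_force: 50.8
```

```bash
python3 -c "
from h import *
feel(8)"
```

```text
t 14.15 pos [534.2 -99.3 128.9] yaw 15.56 tilt mrad [-6.e-01 -4.e-01 -1.e+03] grip 50.8 35.2
T tool [-0.0071  0.0047  0.0062] sd [0.0378 0.0346 0.0489] F [ 0.01 -0.22  1.82] sd [0.46 0.41 0.5 ]
```

send_rows([
  [3.0,[-5.8,0,0],0],
  [3.0,[-4.5,0,0],0],
  [3.0,[-3.2,0,0],0],
  [3.0,[-1.8,0,0],0],
  [3.0,[-0.7,0,0],0],
  [3.0,[0,0,0],0],
  [3.0,[0,0,0],0],
])

```text
t: 15.02
tool_pos: [0.3808, -0.1422, 0.1295]
tool_rot: [3.113, 0.426, 0.001]
contact_force: [0.1, 0.4, -1.5]
opening: 0.0354
grip_force: 50.9
```

```bash
python3 -c "
from h import *
feel(12)"
```

```text
t 15.57 pos [ 380.3 -142.3  129.3] yaw 15.56 tilt mrad [   -0.    -0. -1000.] grip 50.9 35.1
T tool [-0.004  -0.0029 -0.0041] sd [0.0252 0.0244 0.0273] F [0.12 0.1  2.06] sd [0.39 0.52 0.57]
```

send_rows([
  [3.0,[5.8,0,0],0],
  [3.0,[4.5,0,0],0],
  [3.0,[3.2,0,0],0],
  [3.0,[1.8,0,0],0],
  [3.0,[0.7,0,0],0],
  [3.0,[0,0,0],0],
  [3.0,[0,0,0],0],
])

```text
t: 16.45
tool_pos: [0.5337, -0.0995, 0.1291]
tool_rot: [-3.113, -0.425, 0.001]
contact_force: [0.0, 0.2, -2.0]
opening: 0.0359
grip_force: 50.9
```

```bash
python3 -c "
from h import *
feel(12)"
```

```text
t 17.0 pos [534.4 -99.4 129.3] yaw 15.55 tilt mrad [    0.     0. -1000.] grip 50.9 35.2
T tool [ 0.0005  0.0178 -0.0038] sd [0.0262 0.0348 0.0236] F [ 0.27 -0.07  1.7 ] sd [0.62 0.64 0.29]
```

Sound as well. Put it back and test the third.

send_rows([
  [3.0,[0,0,2.0],0],
  [3.0,[0,0,3.0],0],
  [3.0,[0,0,2.6],0],
  [3.0,[0,0,1.4],0],
  [3.0,[0,0,0.5],0],
  [3.0,[0,0,0.3],0],
  [3.0,[0,0,0],0],
  [8.5,[0,0,0],0],
  [8.5,[0,0,0],0],
  [8.5,[0,0,0],0],
])

```text
t: 18.25
tool_pos: [0.5349, -0.0996, 0.032]
tool_rot: [3.112, 0.425, 0.002]
contact_force: [0.2, 0.0, 0.6]
opening: 0.0845
grip_force: 0.0
```

send_rows([
  [8.5,[0,0,-3.5],0],
  [8.5,[0,0,-5.5],0],
  [8.5,[0,0,-5.0],9.4],
  [8.5,[0,0,0],0],
])

```text
t: 18.75
tool_pos: [0.5378, -0.1005, 0.1777]
tool_rot: [3.133, 0.168, 0.017]
contact_force: [0.2, -0.4, -0.9]
opening: 0.0851
grip_force: 0.0
```

```bash
python3 -c "
from h import *
plan(.531,.2777,.17,6.2)"
```

```text
t 18.75 pos [ 537.8 -100.5  177.7] yaw 6.15 | turn -0.05 shift [  3.4  -37.67   0.62] tilt [ 0.0103  0.0048 -0.9999]
```

send_rows([
  [8.5,[0.4,-4.7,0],0],
  [8.5,[0.5,-4.7,0],0],
  [8.5,[0.5,-4.7,0],0],
  [8.5,[0.5,-4.7,0],0],
  [8.5,[0.5,-4.7,0],0],
  [8.5,[0.5,-4.7,0],0],
  [8.5,[0.5,-4.7,0],0],
  [8.5,[0.3,-4.7,0],0],
  [8.5,[0,0,0],0],
  [8.5,[0,0,0],0],
])

```text
t: 20.0
tool_pos: [0.5303, 0.278, 0.1702]
tool_rot: [3.136, 0.17, -0.003]
contact_force: [0.4, -0.3, -0.1]
opening: 0.0851
grip_force: 0.0
```

```bash
python3 -c "
from h import *
plan(.531,.2777,.0275,6.2);rect('w1',.531,.2777)"
```

```text
t 20.0 pos [530.3 278.  170.2] yaw 6.2 | turn -0.0 shift [ 0.09  0.02 14.27] tilt [-1.7e-03  9.0e-04 -1.0e+00]
w1 4691 z 0.05932983999024094 c 532.1646728515625 278.1926574707031 size 110.81639099121094 35.98739242553711 ang 6.375763416290283
```

send_rows([
  [8.5,[0.19,0,3.2],0],
  [8.5,[0,0,4.0],0],
  [8.5,[0,0,4.0],0],
  [8.5,[0,0,2.5],0],
  [8.5,[0,0,0.5],0],
  [3.0,[0,0,0],0],
  [3.0,[0,0,0],0],
  [3.0,[0,0,0],0],
  [3.0,[0,0,0],0],
])

```text
t: 21.18
tool_pos: [0.534, 0.2793, 0.0312]
tool_rot: [-3.136, -0.169, -0.005]
contact_force: [-0.1, 0.9, 6.2]
opening: 0.0355
grip_force: 51.8
```

send_rows([
  [3.0,[0,0,-1.0],0],
  [3.0,[0,0,-2.5],0],
  [3.0,[0,0,-3.0],0],
  [3.0,[0,0,-2.5],0],
  [3.0,[0,0,-1.0],0],
  [3.0,[0,0,0],0],
  [3.0,[0,0,0],0],
])

```text
t: 22.05
tool_pos: [0.5316, 0.2782, 0.1273]
tool_rot: [3.136, 0.169, -0.005]
contact_force: [0.4, -0.2, -5.1]
opening: 0.0352
grip_force: 50.7
```

```bash
python3 -c "
from h import *
feel(8)"
```

```text
t 22.4 pos [532.6 278.5 128.9] yaw 6.16 tilt mrad [-7.e-01  2.e-01 -1.e+03] grip 50.7 35.1
T tool [-0.0126  0.01    0.0006] sd [0.0184 0.0314 0.0112] F [0.01 0.05 4.4 ] sd [0.48 0.34 0.75]
```

send_rows([
  [3.0,[-5.8,0,0],0],
  [3.0,[-4.5,0,0],0],
  [3.0,[-3.2,0,0],0],
  [3.0,[-1.8,0,0],0],
  [3.0,[-0.7,0,0],0],
  [3.0,[0,0,0],0],
  [3.0,[0,0,0],0],
])

```text
t: 23.28
tool_pos: [0.3745, 0.2616, 0.1296]
tool_rot: [-3.137, -0.168, -0.001]
contact_force: [-0.4, -0.2, -4.6]
opening: 0.035
grip_force: 50.9
```

```bash
python3 -c "
from h import *
feel(12)"
```

```text
t 23.82 pos [373.7 261.5 129.3] yaw 6.16 tilt mrad [   -0.     0. -1000.] grip 50.9 35.3
T tool [ 0.0007  0.0321 -0.0126] sd [0.0346 0.0382 0.0261] F [ 0.23 -0.21  4.64] sd [0.52 0.74 0.41]
```

send_rows([
  [3.0,[5.8,0,0],0],
  [3.0,[4.5,0,0],0],
  [3.0,[3.2,0,0],0],
  [3.0,[1.8,0,0],0],
  [3.0,[0.7,0,0],0],
  [3.0,[0,0,0],0],
  [3.0,[0,0,0],0],
])

```text
t: 24.7
tool_pos: [0.5319, 0.2786, 0.1291]
tool_rot: [3.137, 0.169, -0.001]
contact_force: [0.2, 0.1, -4.5]
opening: 0.0355
grip_force: 51.4
```

```bash
python3 -c "
from h import *
feel(12)"
```

```text
t 25.25 pos [532.7 278.6 129.3] yaw 6.16 tilt mrad [    0.    -0. -1000.] grip 51.4 35.3
T tool [ 0.006  -0.0275 -0.0164] sd [0.0263 0.0282 0.0294] F [ 0.1  -0.12  4.65] sd [0.46 0.33 0.39]
```

send_rows([
  [3.0,[-5.8,0,0],0],
  [3.0,[-4.5,0,0],0],
  [3.0,[-3.2,0,0],0],
  [3.0,[-1.8,0,0],0],
  [3.0,[-0.7,0,0],0],
  [3.0,[0,0,0],0],
  [3.0,[0,0,0],0],
])

```text
t: 26.12
tool_pos: [0.3745, 0.2616, 0.1296]
tool_rot: [-3.137, -0.168, -0.001]
contact_force: [0.3, -0.6, -5.9]
opening: 0.0352
grip_force: 51.4
```

```bash
python3 -c "
from h import *
feel(16);plan(.545,.097,.2,-12.7)"
```

```text
t 26.88 pos [373.7 261.5 129.3] yaw 6.16 tilt mrad [ 1.e-01 -0.e+00 -1.e+03] grip 51.4 35.4
T tool [ 0.0119  0.045  -0.0134] sd [0.0302 0.0235 0.0339] F [-0.16  0.19  5.  ] sd [0.5  0.49 0.55]
t 26.88 pos [373.7 261.5 129.3] yaw 6.16 | turn 18.86 shift [20.33 12.28 -7.07] tilt [ 1.e-04 -0.e+00 -1.e+00]
```

The ball is confirmed: the balance swung +0.03, −0.03, +0.045 N·m with the shakes. Next, look at the holder from behind.

```bash
python3 -c "
from h import *
plan(.4397,.1207,.25,-12.7)"
```

```text
t 26.88 pos [373.7 261.5 129.3] yaw 6.16 | turn 18.86 shift [  9.54  12.28 -12.07] tilt [ 1.e-04 -0.e+00 -1.e+00]
```

send_rows([
  [3.0,[0,0,-2.0],0],
  [3.0,[0,0,-2.0],4.9],
  [3.0,[0,0,-2.0],7],
  [3.0,[0,0,-2.0],7],
  [3.0,[2.0,2.5,-2.0],0],
  [3.0,[2.7,3.6,-2.1],0],
  [3.0,[2.8,3.6,0],0],
  [3.0,[2.0,2.6,0],0],
  [3.0,[0,0,0],0],
  [3.0,[0,0,0],0],
])

```text
t: 28.12
tool_pos: [0.439, 0.1208, 0.2502]
tool_rot: [-3.122, 0.349, 0.001]
contact_force: [0.4, -0.5, -5.2]
opening: 0.0352
grip_force: 51.8
```

Run:
```python
from h import *
plan(.4397,.1207,.25,-12.7)
q=rect('wh',.547,.0965,.0395,.1)
q=q[abs(q[:,2]-np.median(q[:,2]))<.003]
print(cv2.minAreaRect((q[:,:2]*1000).astype(np.float32)),np.median(q[:,2]))
```

```text
t 28.12 pos [439.  120.8 250.2] yaw -12.75 | turn -0.05 shift [ 0.07 -0.01  0.02] tilt [-5.e-04 -3.e-04 -1.e+00]
wh 1497 z 0.03914139966871727 c 547.2900390625 96.76373291015625 size 54.43144989013672 129.90013122558594 ang 77.35185241699219
((547.2900390625, 96.76373291015625), (54.43144989013672, 129.90013122558594), 77.35185241699219) 0.03919233309570508
```

View pics/wh.png

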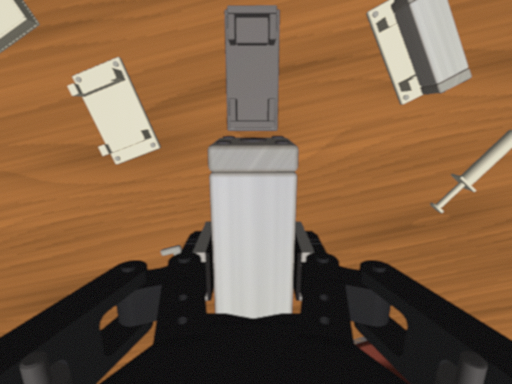

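Holder fully in view at about (252,68). Its wall tops measure 130 × 54, as they must (pocket plus 8 mm walls each side), at 39 mm height. The housing is held straight at (252,230). Now check where it sits in the grip.

Run:
```python
from h import *
w=cloud(np.load('pics/wh.npz')); o,p,M,_=st()
t=((w-p)@M)[140:240,200:310].reshape(-1,3)
t=t[np.isfinite(t[:,2])]; t=t[t[:,2]<.0]; z=np.median(t[:,2]); q=t[abs(t[:,2]-z)<.004]*1000
print('top z',z,'x max',np.percentile(q[:,0],99),'y',np.percentile(q[:,1],[1,99]),np.polyfit(q[:,0],q[:,2],1))
s=q[(q[:,0]>35)]; 
for a,b in((20,28),(40,50)):
    k=q[(q[:,0]>a)&(q[:,0]<b)]; print(a,k[:,1].min(),k[:,1].max(),np.median(k[:,2]))
plan(.5473,.0968,.065,-12.65)
```

```text
top z -0.02795994491712973 x max 53.133895339654465 y [-16.81682886  18.44588929] [ 6.15451648e-03 -2.81435754e+01]
20 -17.162359720149265 18.718693993888035 -28.057934060509503
40 -17.451268503531978 19.04151054187858 -28.009116990472116
t 28.18 pos [438.9 121.1 250.2] yaw -12.7 | turn -0.05 shift [11.12 -0.   18.51] tilt [-5.e-04 -2.e-04 -1.e+00]
```

send_rows([
  [3.0,[2.0,0,0],0],
  [3.0,[4.0,0,1.5],0],
  [3.0,[3.6,0,3.5],0],
  [3.0,[1.57,0,4.5],0],
  [3.0,[0,0,4.5],0],
  [3.0,[0,0,3.0],0],
  [3.0,[0,0,1.5],0],
  [3.0,[0,0,0],0],
  [3.0,[0,0,0],0],
  [3.0,[0,0,0],0],
])

```text
t: 29.42
tool_pos: [0.5495, 0.0961, 0.0673]
tool_rot: [-3.122, 0.348, -0.005]
contact_force: [-0.4, 0.1, -5.0]
opening: 0.0355
grip_force: 51.7
```

```bash
python3 -c "
from h import *
feel(4);plan(.5478,.0967,.048,-12.65)"
```

```text
t 29.57 pos [548.8  95.9  66.3] yaw -12.75 tilt mrad [ 1.7e+00 -5.0e-01 -1.0e+03] grip 51.7 35.1
T tool [ 0.0165  0.0063 -0.0063] sd [0.019  0.0373 0.0205] F [-0.14 -0.26  5.06] sd [0.32 0.22 0.33]
t 29.57 pos [548.8  95.9  66.3] yaw -12.75 | turn -0.1 shift [-0.12 -0.05  1.83] tilt [ 1.7e-03 -5.0e-04 -1.0e+00]
```

send_rows([
  [3.0,[-0.06,-0.06,0.7],0],
  [3.0,[0,0,0.7],0],
  [3.0,[0,0,0.2],0],
  [3.0,[0,0,0],0],
  [3.0,[0,0,0],0],
  [3.0,[0,0,0],0],
])

```text
t: 30.32
tool_pos: [0.548, 0.0966, 0.0496]
tool_rot: [-3.122, 0.349, -0.001]
contact_force: [-0.0, -0.4, -4.9]
opening: 0.0352
grip_force: 51.7
```

```bash
python3 -c "
from h import *
feel(4);plan(.5478,.0967,.045,-12.65)"
```

```text
t 30.48 pos [547.8  96.6  49.5] yaw -12.74 tilt mrad [ 3.e-01 -1.e-01 -1.e+03] grip 51.7 35.1
T tool [0.0177 0.0141 0.003 ] sd [0.0068 0.0189 0.0497] F [-0.14  0.05  4.6 ] sd [0.15 0.29 0.24]
t 30.48 pos [547.8  96.6  49.5] yaw -12.74 | turn -0.09 shift [-0.   -0.01  0.45] tilt [ 3.e-04 -1.e-04 -1.e+00]
```

send_rows([
  [3.0,[0,0,0.2],-0.1],
  [3.0,[0,0,0.2],0],
  [3.0,[0,0,0.2],0],
  [3.0,[0,0,0.1],0],
  [3.0,[0,0,0],0],
  [3.0,[0,0,0],0],
])

```text
t: 31.22
tool_pos: [0.5476, 0.0968, 0.0422]
tool_rot: [-3.122, 0.346, 0.0]
contact_force: [0.6, 1.0, -5.2]
opening: 0.0353
grip_force: 51.7
```

send_rows([
  [3.0,[0,0,0.2],0],
  [3.0,[0,0,0.2],0],
  [3.0,[0,0,0.2],0],
  [3.0,[0,0,0.1],0],
  [3.0,[0,0,0],0],
  [3.0,[0,0,0],0],
])

```text
t: 31.98
tool_pos: [0.5477, 0.0967, 0.0352]
tool_rot: [-3.122, 0.346, -0.0]
contact_force: [1.3, 2.5, -4.8]
opening: 0.035
grip_force: 51.8
```

send_rows([
  [3.0,[0,0,0.2],0],
  [3.0,[0,0,0.2],0],
  [3.0,[0,0,0.1],0],
  [3.0,[0,0,0.05],0],
  [3.0,[0,0,0],0],
  [3.0,[0,0,0],0],
])

```text
t: 32.72
tool_pos: [0.5478, 0.0967, 0.0312]
tool_rot: [3.122, -0.346, -0.001]
contact_force: [-5.6, 2.3, 6.7]
opening: 0.0352
grip_force: 53.3
```

Contact at about 12 N with the TCP at 31.2 mm, the same height as when it was gripped on its cradle seat, so the housing is home. Release.

send_rows([
  [3.0,[0,0,-0.05],0],
  [3.0,[0,0,0],0],
  [8.5,[0,0,0],0],
  [8.5,[0,0,0],0],
  [8.5,[0,0,0],0],
  [8.5,[0,0,0],0],
])

```text
t: 33.48
tool_pos: [0.5478, 0.0965, 0.0302]
tool_rot: [3.122, -0.346, 0.0]
contact_force: [-0.1, -0.6, 0.5]
opening: 0.085
grip_force: 0.0
```

send_rows([
  [8.5,[0,0,-2.5],0],
  [8.5,[0,0,-5.0],0],
  [8.5,[0,0,-5.5],0],
  [8.5,[-3.0,0,-5.0],0],
  [8.5,[-4.0,0,-4.0],0],
  [8.5,[-2.0,0,0],0],
  [8.5,[0,0,0],0],
  [8.5,[0,0,0],0],
])

```text
t: 34.48
tool_pos: [0.46, 0.1161, 0.2496]
tool_rot: [3.122, -0.346, -0.001]
contact_force: [0.3, -0.3, -0.1]
opening: 0.085
grip_force: 0.0
```

Run:
```python
from h import *
plan(.547,.0967,.2,-12.65)
q=rect('wend',.547,.0967,.06,.09)
for s in('top','scene'):
    rect(s+'end',.547,.0967,.06,.08,s); rect(s+'end',.533,-.0995,.06,.08,s); rect(s+'end',.4705,-.3075,.06,.08,s)
print(np.polyfit(q[:,0],q[:,2],1),np.polyfit(q[:,1],q[:,2],1))
```

```text
t 34.48 pos [460.  116.1 249.6] yaw -12.65 | turn 0.0 shift [ 8.92 -0.01  4.95] tilt [-7.e-04  4.e-04 -1.e+00]
wend 3486 z 0.05929053616131211 c 545.8966674804688 96.05160522460938 size 36.002525329589844 111.90889739990234 ang 77.48243713378906
topend 466 z 0.0599444916592079 c 551.7514038085938 92.0821533203125 size 36.67718505859375 97.40059661865234 ang 77.99288940429688
topend 568 z 0.05991146821995186 c 531.594482421875 -103.06903076171875 size 111.96144104003906 36.55299377441406 ang 15.02292251586914
topend 594 z 0.06006729600505978 c 468.3892822265625 -310.56488037109375 size 111.13229370117188 36.56814193725586 ang 9.270893096923828
sceneend 644 z 0.05990007049876922 c 546.108154296875 97.60688781738281 size 38.92428207397461 111.64996337890625 ang 77.53829193115234
sceneend 500 z 0.059737952844347075 c 534.8096923828125 -99.42919921875 size 111.58638763427734 38.63941955566406 ang 15.793920516967773
sceneend 390 z 0.05914751014273306 c 471.0809020996094 -306.7176208496094 size 112.11355590820312 42.15105438232422 ang 10.264681816101074
[0.00055604 0.05894549] [-0.00080783  0.05932734]
```

View pics/wend.png

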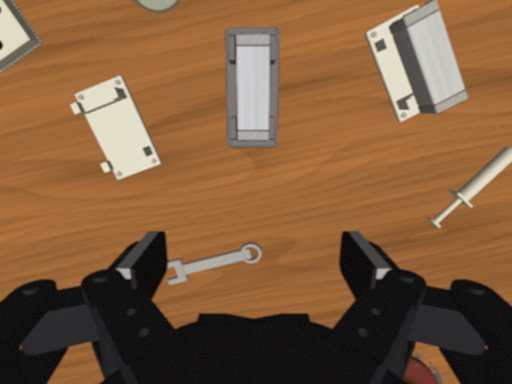

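View pics/sceneend.png

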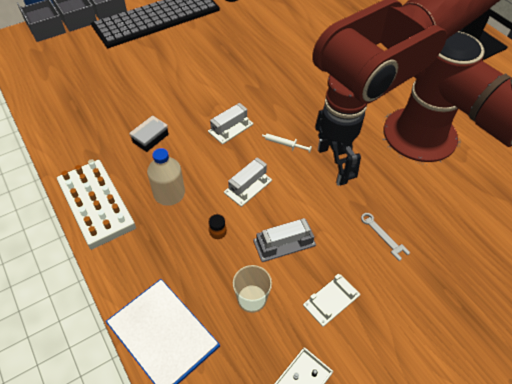

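Wrist view: the housing sits in the holder at (252,88), level, with its top at 59 mm as on the cradle seats. In the scene view the other two lie in their cradles at (230,122) and (248,181), and the bystanders look unmoved.

```bash
python3 -c "
from station import ctrl
print(ctrl.finish_job())"
```

```text
the job is handed in; nothing more can be done
None
```

I handed the job in at about 34.5 s: the housing with the loose ball (from the cradle at y ≈ +0.28 m) sits level and home in the return holder, and the two sound ones are back in their cradles; no verdict came back.

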